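# Lift the fluted canelé with the kitchen tongs

## Task

Pick up the kitchen tongs from their tray, close them gently round the canelé (the small fluted, upright pastry) on the marble slab and lift it off, without crushing it, without the gripper itself touching any pastry, and leaving the other two pastries and everything else on the counter where they stand. Finish still holding: keep the canelé upright and still between the jaws of the tongs, a good hand's breadth (about 12 cm) above the counter, while a colleague fetches the plate; do not put it down or let go.

Things in the scene. Friction and masses are not known exactly. Their poses are not given: they have to be found in the camera images.
- tongs: Stainless kitchen tongs, 265 mm long, 110 g, loose, lying in the tray on the edges of their two arms, which spread sideways. Origin: hinge axis at the back end, level with the underside; x along the middle line from hinge to jaws, y to the left arm, z up. A 29 mm hanging loop lies behind the hinge. Arms: steel strips 3 mm thick, 22 mm tall (z 0 to 22 mm). The linkage makes both arms move evenly.
- tongs_grip (a point): Grip point of the tongs, by their balance point: on the middle line, 115 mm ahead of the hinge, 11 mm above the underside. Fingers go down one on each outer side of the arms and squeeze. Outer width here 64 mm sprung open, 38 mm holding the canelé (sides then parallel). The spring pushes each finger with 7 N open, 9.5 N at 38 mm. 1 mm less here is 1.8 mm less at the jaws.
- tongs_left: Left arm of the tongs (+y side): origin as the tongs; its yaw relative to the tongs is 0 fully open, -0.19 rad fully closed (about -0.11 holding the canelé). It carries the left jaw, a shallow cup 46 mm long (189 to 235 mm from the hinge), 24 mm tall, hollow side towards the other jaw.
- tongs_right: Right arm of the tongs (-y side), mirror image of the left one; its yaw relative to the tongs goes from 0 (open) to +0.19 rad (closed).
- jaw_left (a point): Middle of the left jaw's inner face (bottom of its cup), 212 mm ahead of the hinge, 12 mm above the tongs' underside. The two jaw points are about 90 mm apart when open; their midpoint is where the item should be when the jaws close.
- jaw_right (a point): The same point of the right jaw.
- canele: The canelé to lift: small upright pastry with twelve vertical flutes, a slim truncated cone 46 mm high, 47 mm across at its foot, 43 mm for the jaws at half height, 42 mm at the top, 40 to 85 g, rigid, dark baked brown. Origin: centre of its underside. More than 25 N from a jaw crushes it (squeezing the arms with F newtons at the grip point gives about 0.55 x (F - 9.5) N at each jaw).
- slab: White marble serving slab, fixed, 115 x 285 x 18 mm (x, y, z), pastries on its top. Origin: centre of its underside on the counter. The three pastries stand in a row along its y axis, 85 mm apart (each within 5 mm), in any order; the jaws fit between them with the tongs lying along the slab's x axis.
- tray: Low dark wooden tray, fixed, 290 x 180 mm, floor 5 mm above the counter, rim 11 mm high and 5 mm thick, in which the tongs lie lengthways along its x axis. Origin: centre of its underside. In the counter's far right corner, 10 cm and more beyond the tray's far right corner, stands a fixed hand grinder 265 mm tall: keep clear of it.
- brioche: Small round brioche with a topknot, 50 mm across and 50 mm high, loose on the slab; leave alone. Origin: centre of its underside.
- financier: Flat oblong almond cake 62 x 34 x 22 mm, loose on the slab; leave alone. Origin: centre of its underside; x along its length.
- tumbler_a: Amber glass tumbler, 62 mm across, 75 mm high, standing beyond the gap between tray and slab; leave alone. Origin: centre of its underside.
- tumbler_b: The same kind of tumbler, standing to the left of the slab; leave alone. Origin: centre of its underside.
- ibrik: Copper-bottomed ibrik, 95 mm across and 90 mm high, with a 130 mm wooden handle rising away from the robot (x of its frame) to 133 mm above the counter, standing beyond the slab; leave alone. Origin: centre of its underside.
- tamper: Tamper, steel foot 58 mm across, dark horn handle, 94 mm tall, standing in a round aluminium cradle (90 mm square base, fixed) beyond the tray; leave alone. Origin: centre of its underside, 10 mm above the counter.
- sugar_bowl: White china sugar bowl, 84 mm across, 45 mm high, left of and nearer to the robot than the slab; leave alone. Origin: centre of its underside.

How it is judged (in metres and radians):
On the way, in this order (a step that is already met when the one before it is completed fails the run):
1. the tongs are gripped and lifted out of their tray, nothing yet between the jaws (contact force between the fingers and tongs above 1 N and z of tongs in the frame of tray above 0.03 m and contact force between tongs and canele below 0.05 N), for 0.2 s.
2. both jaws of the held tongs are closed on the canelé while it still stands on the slab (contact force between the fingers and tongs above 1 N and contact force between each of tongs_left, tongs_right and canele above 0.5 N and z of canele in the frame of slab below 0.03 m), for 0.2 s.
At the end, for the whole second after the job is handed in: The gripper holds the tongs (over 2 N), each jaw presses on the canelé (over 0.4 N), slab and robot do not touch it, the tongs are off the slab and over 60 mm up, its underside is over 90 mm above the counter, it is upright within 0.4 rad and still (under 30 mm/s, 0.3 rad/s) (contact force between the fingers and tongs above 2 N and contact force between each of tongs_left, tongs_right and canele above 0.4 N and contact force between each of the fingers, the arm and canele below 0.05 N and contact force between slab and canele below 0.02 N and contact force between slab and tongs below 0.02 N and height (world z) of canele above 0.09 m and height (world z) of tongs above 0.06 m and angle between canele's own z axis and vertical below 0.4 rad and linear speed of canele below 0.03 m/s and angular speed of canele below 0.3 rad/s); the arm keeps its last pose, push and grip.
It fails at once if the gripper or arm touches a pastry itself (contact force between any of the fingers, the arm and canele above 0.2 N or contact force between any of the fingers, the arm and brioche above 0.2 N or contact force between any of the fingers, the arm and financier above 0.2 N).
It fails at once if the canelé is crushed (a jaw presses on it with more than 25 N) (contact force between any of tongs_left, tongs_right and canele above 25 N).
It fails at once if another pastry, a tumbler, the ibrik, the tamper or the sugar bowl is moved more than 20 mm or tipped over (distance of any of brioche, financier, tumbler_a, tumbler_b, ibrik, tamper, sugar_bowl from where it was at the start of the episode above 0.02 m or angle between any of brioche, financier, tumbler_a, tumbler_b, ibrik, tamper, sugar_bowl's own z axis and vertical above 0.4 rad).
It also fails if it takes over 45 s, if anything falls off the work surface, if the arm or the gripper's body presses on something with over 40 N, if the wrist force passes 120 N, or if a joint passes its speed limit or range.

## Robot

A 6-joint arm with a two-finger parallel gripper is mounted at the origin on the work surface. World frame = base frame: x ahead of the robot, y to its left, z up, the work surface at z = 0. Lengths are in mm, angles in rad, forces in N, time in s.
With the tool pointing down it reaches from about 350 to 775 mm from the base axis. Payload 7.3 kg.
Tool frame: the origin (TCP) lies on the mounting face of the last link; the fingertips stand 178 mm ahead of it and the grasp point (between the pads) lies 159 mm ahead of it; z points along the fingers, y is the line along which they close (so a half turn about z gives the same grasp; the last joint's range is limited). The gripper opens to 92 mm and grips with 3 to 60 N. Pads are 19 mm wide; open, the fingers measure 130 mm over their backs; the gripper's body (75 mm by 190 mm) begins 47 mm behind the grasp point.
Start: joints at [-1.252, 0.342, 1.524, -0, 1.275, -0.146], TCP at [235.347, -469.297, 404.741] pointing down, gripper open.
Joint ranges: [-2.53, 2.53], [-0.77, 2.02], [0.04, 2.7], [-1, 4.14], [0.28, 2.66], [-3.11, 3.11]. Speed limits (rad/s): [2.57, 2.57, 3.14, 3.14, 3.14, 3.14].

## Interface

Orientations are given as [roll, pitch, yaw] about the fixed x, y, z axes, in that order (R = Rz(yaw) Ry(pitch) Rx(roll)).
In Python, from plant import bot gives the robot as it stands.
- The arm moves only by the tool shift_gripper, called after "Emit:" by a JSON object that holds its "op" and its "data". Schema: {"type":"object","properties":{"deltas":{"type":"array","items":{"type":"object","properties":{"finger_gap":{"type":"number"},"x":{"type":"number"},"y":{"type":"number"},"z":{"type":"number"},"twist":{"type":"number"}},"additionalProperties":false,"required":["finger_gap"]},"minItems":1,"maxItems":5},"only":{"type":"string"},"quiet":{"type":"boolean"},"lines":{"type":"string"}},"required":["deltas"],"additionalProperties":false}. deltas is a list of rows, 1 to 5 of them, each an object with the fields finger_gap (the finger opening in mm), x, y, z (the shift in mm), twist (a turn about the tool's z in rad); a field left out counts as zero (the opening has to be given); each row is the pose to reach, as a shift and turn from the pose commanded when the call began, along the tool's axes at that moment; what a row does not reach only later rows make up. A row lasts 1/8 s, in which the tool goes at most 62.5 mm and 0.188 rad, less where a joint would pass 70% of its speed; a pose out of reach is approached as far as the arm can. The fingers move at their own pace and stop on an object; the grip force is fixed at half the most. Time passes only in rows, so rows that do not move let the fingers close. The tool returns the time, the measured TCP pose, the force, the opening and the grip force at its end. only (a regular expression) keeps the lines of the reply that match it, lines (a string "A,B") keeps lines A to B, and quiet returns only ok. Input that does not fit is refused with a message, and nothing moves.
- bot.get_obs(): the state, without advancing time (a new reading comes with each control period).
- bot.capture(name): name is "scene" or "top" or "wrist"; returns a dict with "color" (384x512x3 uint8, red, green, blue), "K" (3x3 intrinsics, pixels), "k1" (the pictures are not rectified: a ray, as slopes to the right and down, at radius r is drawn at 1 + k1 r^2 times it, then the intrinsics apply), "R" (3x3) and "t" (3): a world point X has camera coordinates R X + t. Camera axes: x right, y down, z forward; pixel columns grow to the right and rows downward; lengths in mm; the calibration is good to about 2 mm. A picture is of the moment at which its call begins. There is no depth.
- bot.close_job(): hands the job in; it is judged then, once.
The state is a dict: "time": time; "joint_positions": joint angles; "dq": joint speeds; "tau": joint torques, N m; "tool_pos": TCP position; "tcp_rot": TCP orientation; "contact_force": force on the tool from outside, world axes, zero at the start; "moment": the same for the moment, N m; "grip_width": finger opening in mm; "finger_force": force on a finger pad.
Only numpy, scipy, OpenCV 4.12 (cv2) and the standard library are available. Lean on these libraries where they do the work, as an engineer would, in place of code of your own. Each camera call takes 0.05 s, during which the arm holds its last target. There are 200 camera calls.

## Working session

There is one attempt and no reset: what is moved stays moved. The work goes in short steps, Python scripts to look and compute and a tool call to move; the robot and the scene stay as the last step left them, time stands still between calls to the robot, and variables do not carry over. Pictures are saved under pics/ and viewed, at most 10 in all, crops included, and the job is handed in when it is done.

```bash
ls; mkdir -p pics
```

Run:
```python
from plant import bot
import cv2,pickle
d={}
for n in("scene","top","wrist"):
    c=bot.capture(n);d[n]=c;cv2.imwrite(f"pics/{n}0.png",c["color"][:,:,::-1]);print(n,c["K"].tolist(),c["k1"],(-c["R"].T@c["t"]).round(),c["R"].round(3).tolist())
pickle.dump(d,open("d0.pkl","wb"))
print(bot.get_obs())
```

```text
pics
plant.py
scene [[436.0401236814598, 0.0, 261.98487578298665], [0.0, 436.0401236814598, 192.0434288105222], [0.0, 0.0, 1.0]] -0.10101826113519026 [1253. -385.  878.] [[0.553, 0.833, 0.012], [0.592, -0.382, -0.71], [-0.587, 0.399, -0.704]]
top [[484.37609492199743, 0.0, 253.07444145118532], [0.0, 484.37609492199743, 192.6370160100314], [0.0, 0.0, 1.0]] 0.024103909194153405 [ 344.   87. 1235.] [[-0.029, -1.0, 0.003], [-0.984, 0.028, -0.176], [0.176, -0.008, -0.984]]
wrist [[307.5161704602091, 0.0, 251.92801046572976], [0.0, 307.5161704602091, 195.7275819753237], [0.0, 0.0, 1.0]] -0.03256500467591624 [ 305. -435.  384.] [[0.448, -0.894, -0.002], [-0.857, -0.43, 0.285], [-0.255, -0.126, -0.959]]
{'time': 0.15, 'joint_positions': array([-1.25196718e+00,  3.42556334e-01,  1.52476905e+00, -2.62283350e-05,
        1.27538985e+00, -1.45976896e-01]), 'dq': array([-0.00022869, -0.00020298, -0.00069433,  0.00026974, -0.00158268,
       -0.00240208]), 'tau': array([ 9.01405338e-05, -4.31471372e+01, -2.44353461e+01,  7.16464338e-02,
        5.37300180e-02, -7.08126618e-05]), 'tool_pos': array([ 235.32937414, -469.19987475,  404.21775315]), 'tcp_rot': array([-3.14047836e+00, -1.38472908e-04,  4.64813614e-01]), 'contact_force': array([-0.06991054, -0.17496648,  0.75991005]), 'moment': array([-0.01373824, -0.02186987, -0.03423392]), 'finger_force': 0.0, 'grip_width': 91.96972328109864}
```

View pics/top0.png

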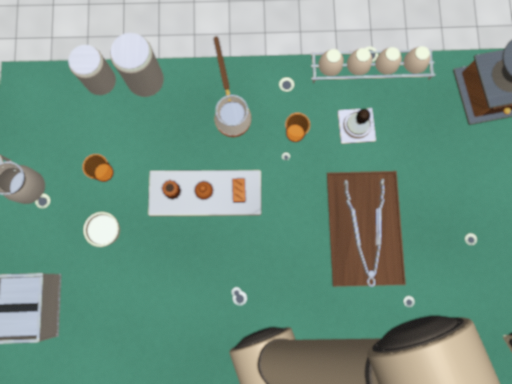

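View pics/scene0.png

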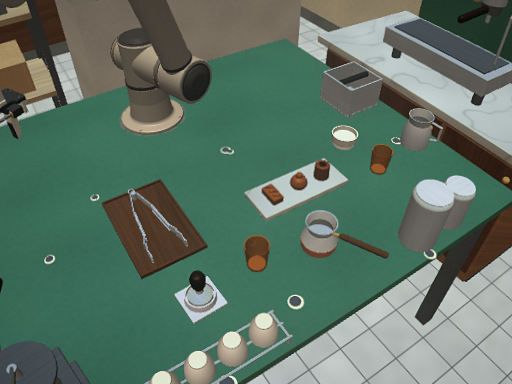

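The top view shows the tray at x 328–405, y 172–286, with the tongs' hinge near (371,278) and jaws near (348,185) and (382,183). The slab spans about (149–261, 170–216). On it are the canelé (171,189), brioche (204,190) and financier (238,190). In the scene view the canelé is at (321,170).

Create h.py:
```python
import numpy as np,cv2
def ray(c,uv):
    D=np.array([c["k1"],0,0,0,0.]);n=cv2.undistortPoints(np.array([[uv]],float),c["K"],D)[0,0]
    d=c["R"].T@np.array([n[0],n[1],1.]);return -c["R"].T@c["t"],d/np.linalg.norm(d)
def plane(c,uv,z):
    o,d=ray(c,uv);return o+d*(z-o[2])/d[2]
def tri(c1,u1,c2,u2):
    o1,d1=ray(c1,u1);o2,d2=ray(c2,u2)
    s=np.linalg.lstsq(np.c_[d1,-d2],o2-o1,rcond=None)[0];a,b=o1+s[0]*d1,o2+s[1]*d2
    return (a+b)/2,np.linalg.norm(a-b)
def proj(c,X):
    p=cv2.projectPoints(np.array([X],float),cv2.Rodrigues(c["R"])[0],np.array(c["t"],float),c["K"],np.array([c["k1"],0,0,0,0.]))[0]
    return p[0,0]
```

Run:
```python
import pickle,cv2,numpy as np
d=pickle.load(open("d0.pkl","rb"))
def crop(n,x,y,w,h):return cv2.resize(d[n]["color"][y:y+h,x:x+w,::-1],(400,300),interpolation=cv2.INTER_CUBIC)
im=np.vstack([np.hstack([crop("top",290,170,160,120),crop("top",145,160,120,90)]),np.hstack([crop("scene",95,170,120,90),crop("scene",240,140,120,90)])])
cv2.imwrite("pics/crops.png",im)
```

```text
(no output)
```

View pics/crops.png

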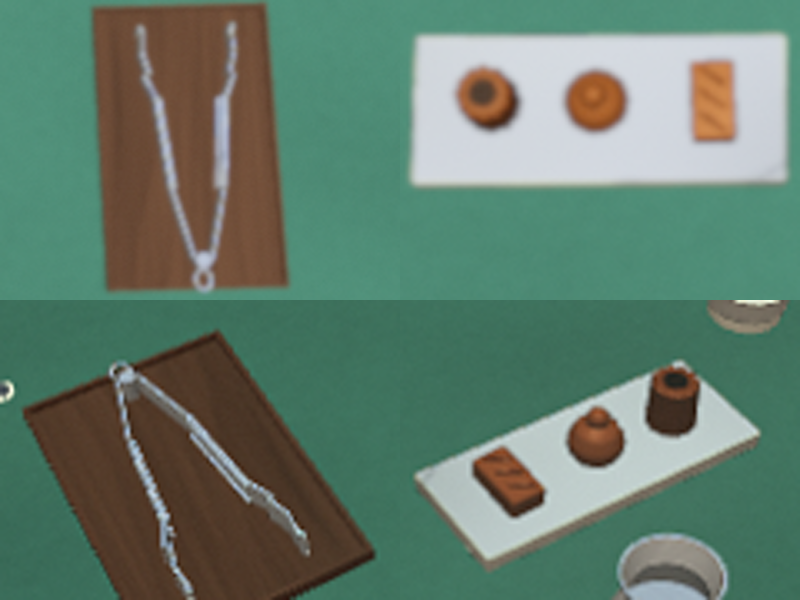

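The enlarged crops, converted to full-image pixels:
- **Tongs hinge:** top (371.6,274), scene (132,193.4).
- **Left (+y) jaw tip:** top (345.6,180.4), scene (187,245.6).
- **Canelé top hole:** top (170.2,187.9), scene (322.8,164.3).

Next I triangulate these.

Run:
```python
import pickle
from h import *
np.set_printoptions(suppress=True,precision=1)
d=pickle.load(open("d0.pkl","rb"));T,S=d["top"],d["scene"]
t=lambda x,y:(290+x/2.5,170+y/2.5); p=lambda x,y:(145+(x-400)/3.3333,160+y/3.3333)
s1=lambda x,y:(95+x/3.3333,170+(y-300)/3.3333); s2=lambda x,y:(240+(x-400)/3.3333,140+(y-300)/3.3333)
for n,a,b in[("hinge",t(204,260),s1(124,378)),("jawL",t(139,26),s1(306,552)),("canele top",p(484,93),s2(676,381)),("brioche top",p(596,93),s2(598,414)),
 ("slabFL",p(416,34),s2(757,433)),("slabFR",p(786,34),s2(490,560)),("trayNL",t(107,289),s1(217,334)),("trayNR",t(288,286),s1(24,410))]:
    print(n,*tri(T,a,S,b))
print("hinge@27",plane(T,t(204,260),27),"L",plane(T,t(139,26),27),"R",plane(T,t(232,24),27))
sl=[plane(T,p(*q),18)for q in((416,34),(786,34),(789,185),(411,185))];print("slab",np.array(sl))
tr=[plane(T,t(*q),11)for q in((93,7),(267,4),(288,286),(107,289))];print("tray",np.array(tr))
# brown masks on slab from top
im=T["color"];hsv=cv2.cvtColor(im,cv2.COLOR_RGB2HSV);m=np.zeros(im.shape[:2],np.uint8);m[165:220,152:258]=(hsv[165:220,152:258,1]>90)*255
for c in cv2.findContours(m,0,2)[0]:
    if cv2.contourArea(c)>50: print(cv2.boundingRect(c),plane(T,np.array(cv2.minEnclosingCircle(c)[0]),41),cv2.minAreaRect(c))
```

```text
hinge [ 349.2 -207.5   23.7] 1.4010807409183452
jawL [ 588.4 -159.9   13.4] 3.3044578110710625
canele top [573.  283.4  62.3] 4.740432448323856
brioche top [570.6 201.   62.9] 5.35153615457248
slabFL [627.9 340.5  16.4] 1.7256011642922595
slabFR [621.9  58.5  15.9] 6.180442569911038
trayNL [ 323.4 -113.7    5.9] 0.7237603254011522
trayNR [ 322.1 -291.1    8.6] 4.264195851461767
hinge@27 [ 348.9 -207.4   27. ] L [ 585.  -158.6   27. ] R [ 584.3 -253.1   27. ]
slab [[628.  341.   18. ]
 [619.9  55.9  18. ]
 [502.4  57.4  18. ]
 [510.8 343.8  18. ]]
tray [[ 609.6 -115.6   11. ]
 [ 607.5 -295.3   11. ]
 [ 321.4 -292.4   11. ]
 [ 323.4 -113.2   11. ]]
(152, 216, 106, 4) [498.6 199.9  41. ] ((204.5, 217.5), (3.0, 105.0), 90.0)
(195, 182, 17, 17) [568.2 202.1  41. ] ((203.0, 190.0), (16.0, 16.0), 90.0)
(163, 181, 17, 17) [572.2 284.   41. ] ((170.75, 189.25), (16.970561981201172, 14.849241256713867), 45.0)
(233, 179, 12, 23) [565.5 115.3  41. ] ((238.5, 190.0), (22.0, 11.0), 90.0)
(152, 165, 106, 5) [627.  198.4  41. ] ((204.5, 167.0), (4.0, 105.0), 90.0)
```

Everything measured matches the text:
- **Canelé top:** z 62, against an expected 64, at (573,284).
- **Slab:** 285 x 117 mm, yaw about -0.03.
- **Hinge top:** z about 24, against 27.
- **Tongs grip point:** about (464,-207).

I'll move above the tongs and check with the wrist camera.

Emit:
{"op": "shift_gripper", "data": {"deltas": [{"finger_gap":92, "x":80, "y":-33, "z":15, "twist":0.15}, {"finger_gap":92, "x":130, "y":-54, "z":30, "twist":0.3}, {"finger_gap":92, "x":180, "y":-75, "z":45, "twist":0.458}, {"finger_gap":92, "x":235, "y":-96, "z":60, "twist":0.458}, {"finger_gap":92, "x":290, "y":-118, "z":74, "twist":0.458}]}}

```text
time: 0.78
tool_pos: [436.0, -239.7, 332.6]
tcp_rot: [3.141, -0.0, 0.006]
contact_force: [-0.1, -0.5, 0.2]
grip_width: 91.8
finger_force: 0.0
```

Emit:
{"op": "shift_gripper", "data": {"deltas": [{"finger_gap":92, "x":32}, {"finger_gap":92, "x":32}]}}

```text
time: 1.02
tool_pos: [468.6, -240.3, 332.6]
tcp_rot: [3.142, -0.0, 0.01]
contact_force: [0.0, -0.0, 0.1]
grip_width: 91.6
finger_force: 0.0
```

Run:
```python
from plant import bot
import cv2,pickle
c=bot.capture("wrist");pickle.dump((c,bot.get_obs()),open("d1.pkl","wb"));cv2.imwrite("pics/w1.png",c["color"][:,:,::-1]);print(bot.get_obs())
```

```text
{'time': 1.075, 'joint_positions': array([-6.21245492e-01,  4.13130261e-01,  1.62899670e+00, -3.10918363e-04,
        1.10025319e+00,  9.41212156e-01]), 'dq': array([-0.03073115, -0.02010571,  0.02701463, -0.00281006,  0.00186206,
       -0.00508411]), 'tau': array([  0.9638489 , -44.25046921, -22.99756944,   0.16796515,
        -0.14678256,   0.06820682]), 'tool_pos': array([ 467.45996075, -240.69622884,  332.63603672]), 'tcp_rot': array([-3.14135286e+00,  7.99638549e-04,  8.47984447e-03]), 'contact_force': array([ 0.25588066,  0.60514335, -0.9285202 ]), 'moment': array([ 0.02347617,  0.04324581, -0.02509773]), 'finger_force': 0.0, 'grip_width': 91.88094632182242}
```

View pics/w1.png

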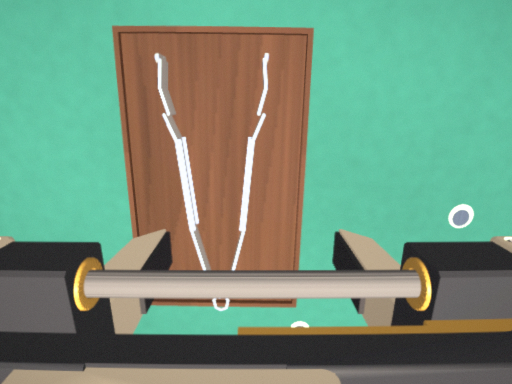

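The wrist view shows the tongs lying in the tray: jaw tips at (157,57) and (266,57), sleeves from (181,140) to (193,228) on the left and (251,140) to (243,230) on the right, and the loop at (221,304).

Run:
```python
import pickle
from h import *
np.set_printoptions(suppress=True,precision=1)
c,o=pickle.load(open("d1.pkl","rb"));T=pickle.load(open("d0.pkl","rb"))["top"]
for z in(27,):
  for uv in[(157,57),(266,57),(181,140),(251,140),(193,228),(243,230),(221,304)]:print(z,uv,plane(c,uv,z))
for a,b in[((157,57),(345.6,180.4)),((266,57),(382.8,179.6))]:print(tri(c,a,T,b))
m=(c["color"].min(2)>140).astype(np.uint8)
for r in(150,165,180,195,210,222):
    x=np.where(m[r,140:295])[0]+140;L=x[x<218];R=x[x>=218]
    if len(L)and len(R):
        a,b=plane(c,(L[0],r),27),plane(c,(R[-1],r),27);print(r,L[0],L[-1],R[0],R[-1],a,b,(a+b)/2,b[1]-a[1])
```

```text
27 (157, 57) [ 585.1 -158.1   27. ]
27 (266, 57) [ 585.7 -251.8   27. ]
27 (181, 140) [ 514.2 -175.2   27. ]
27 (251, 140) [ 514.8 -239.6   27. ]
27 (193, 228) [ 427.1 -182.4   27. ]
27 (243, 230) [ 425.5 -232.4   27. ]
27 (221, 304) [ 338.4 -208.6   27. ]
(array([ 584.9, -158.4,   28.1]), np.float64(0.16321775090851973))
(array([ 584.4, -251.9,   30.9]), np.float64(1.6085912685546853))
150 176 187 247 253 [ 505. -170.   27.] [ 505.6 -241.6   27. ] [ 505.3 -205.8   27. ] -71.5362856815801
165 178 189 245 252 [ 490.9 -171.1   27. ] [ 491.5 -240.8   27. ] [ 491.2 -205.9   27. ] -69.68702168744531
180 181 192 244 250 [ 476.4 -173.1   27. ] [ 477. -239.   27.] [ 476.7 -206.1   27. ] -65.88588819516872
195 183 194 242 249 [ 461.4 -174.2   27. ] [ 462.1 -238.2   27. ] [ 461.8 -206.2   27. ] -63.925646674065234
210 186 196 241 247 [ 446.1 -176.4   27. ] [ 446.7 -236.3   27. ] [ 446.4 -206.3   27. ] -59.951305298790174
222 188 198 240 246 [ 433.5 -177.7   27. ] [ 434.1 -235.4   27. ] [ 433.8 -206.5   27. ] -57.688224856958925
```

Emit:
{"op": "shift_gripper", "data": {"deltas": [{"finger_gap":92, "x":-4, "y":-34.5, "z":40}, {"finger_gap":92, "x":-4, "y":-34.5, "z":90}, {"finger_gap":92, "x":-4, "y":-34.5, "z":110}, {"finger_gap":92, "x":-4, "y":-34.5, "z":110}]}}

```text
time: 1.58
tool_pos: [461.5, -206.9, 222.0]
tcp_rot: [-3.14, 0.003, 0.006]
contact_force: [-0.3, -0.1, 0.9]
grip_width: 91.7
finger_force: 0.0
```

```bash
python3 -c "
from plant import bot;o=bot.get_obs();print(o['tool_pos'],o['tcp_rot'])"
```

```text
[ 461.54499273 -206.90131512  221.96660404] [-3.13963366  0.00333108  0.00552469]
```

Emit:
{"op": "shift_gripper", "data": {"deltas": [{"finger_gap":92, "x":2, "y":-0.5, "z":20}, {"finger_gap":92, "x":2, "y":-0.5, "z":36}, {"finger_gap":92, "x":2, "y":-0.5, "z":36}]}}

```text
time: 1.95
tool_pos: [464.3, -206.3, 186.8]
tcp_rot: [-3.141, 0.001, 0.006]
contact_force: [0.1, -0.6, -0.1]
grip_width: 91.6
finger_force: 0.0
```

Emit:
{"op": "shift_gripper", "data": {"deltas": [{"finger_gap":70}, {"finger_gap":60}, {"finger_gap":56}, {"finger_gap":52}, {"finger_gap":52}]}}

```text
time: 2.58
tool_pos: [465.1, -206.1, 187.6]
tcp_rot: [3.141, -0.001, 0.007]
contact_force: [2.2, 1.6, 4.5]
grip_width: 53.1
finger_force: 9.9
```

Emit:
{"op": "shift_gripper", "data": {"deltas": [{"finger_gap":52}, {"finger_gap":52}, {"finger_gap":52}]}}

```text
time: 2.95
tool_pos: [465.1, -206.1, 187.6]
tcp_rot: [3.141, -0.001, 0.007]
contact_force: [1.5, 2.2, 4.9]
grip_width: 52.1
finger_force: 10.4
```

Emit:
{"op": "shift_gripper", "data": {"deltas": [{"finger_gap":52, "z":-10}, {"finger_gap":52, "z":-30}, {"finger_gap":52, "z":-60}, {"finger_gap":52, "z":-100}, {"finger_gap":52, "z":-100}]}}

```text
time: 3.58
tool_pos: [465.2, -206.6, 290.0]
tcp_rot: [3.138, -0.005, 0.007]
contact_force: [-0.2, -0.3, -2.4]
grip_width: 52.0
finger_force: 8.1
```

Emit:
{"op": "shift_gripper", "data": {"deltas": [{"finger_gap":52, "z":-20}, {"finger_gap":52, "z":-20}, {"finger_gap":52, "z":-20}]}}

```text
time: 3.95
tool_pos: [464.4, -206.0, 305.9]
tcp_rot: [-3.141, 0.002, 0.007]
contact_force: [-0.3, 0.5, -2.6]
grip_width: 52.1
finger_force: 8.1
```

Run:
```python
from plant import bot
import cv2,pickle,numpy as np
d={n:bot.capture(n) for n in("scene","top","wrist")};d["o"]=bot.get_obs();pickle.dump(d,open("d2.pkl","wb"))
im=np.hstack([cv2.resize(d["wrist"]["color"][:,:,::-1],(400,300)),cv2.resize(d["scene"]["color"][100:300,60:330,::-1],(400,300),interpolation=cv2.INTER_CUBIC)]);cv2.imwrite("pics/l2.png",im)
```

```text
(no output)
```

View pics/l2.png

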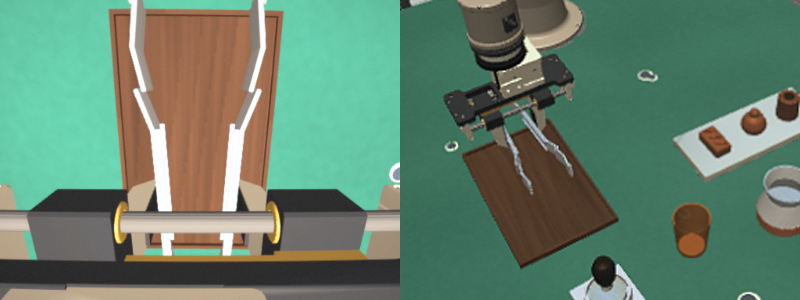

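The tongs are held with both arms aligned between the fingers. The scene view shows the tips at about (177,217) and (148,228). I'll check the tilt.

Run:
```python
import pickle
from h import *
np.set_printoptions(suppress=True,precision=1)
d=pickle.load(open("d2.pkl","rb"));S,T,W=d["scene"],d["top"],d["wrist"];o=d["o"]["tool_pos"];print(o,d["o"]["tcp_rot"])
u=o[2]-182
for x,y,z in[(235,35,24),(235,-35,24),(235,35,0),(235,-35,0),(189,36,0),(189,-36,0),(0,0,22)]:
    X=np.array([350+x,-205.5+y,u+z]);print(X,"scene",proj(S,X),"top",proj(T,X),"wrist*.78",proj(W,X)*.78125)
for n in("scene","top"):
    X=np.array([585,-205.5,u+10]);c=proj(S if n=="scene" else T,X).astype(int);im=d[n]["color"][c[1]-50:c[1]+50,c[0]-65:c[0]+65,::-1];print(n,c)
    cv2.imwrite(f"pics/_{n}.png",cv2.resize(im,(390,300),interpolation=cv2.INTER_CUBIC))
cv2.imwrite("pics/tips.png",np.hstack([cv2.imread("pics/_scene.png"),cv2.imread("pics/_top.png")]))
```

```text
[ 464.6 -206.   306.1] [-3.1  0.   0. ]
[ 585.  -170.5  148.1] scene [174.7 210. ] top [360.9 169.7] wrist*.78 [127.1  -7.2]
[ 585.  -240.5  148.1] scene [146.3 222.4] top [391.4 168.8] wrist*.78 [265.8  -6.2]
[ 585.  -170.5  124.1] scene [176. 217.] top [358.6 172. ] wrist*.78 [138.3   6.8]
[ 585.  -240.5  124.1] scene [148.2 229.4] top [388.4 171.1] wrist*.78 [254.9   7.6]
[ 539.  -169.5  124.1] scene [168.1 204.8] top [359.5 191.2] wrist*.78 [140.7  85.7]
[ 539.  -241.5  124.1] scene [140.  216.9] top [390.4 190.4] wrist*.78 [251.5  86.5]
[ 350.  -205.5  146.1] scene [123.6 159.9] top [383.8 273. ] wrist*.78 [194.5 332.9]
scene [161 220]
top [374 170]
```

View pics/tips.png

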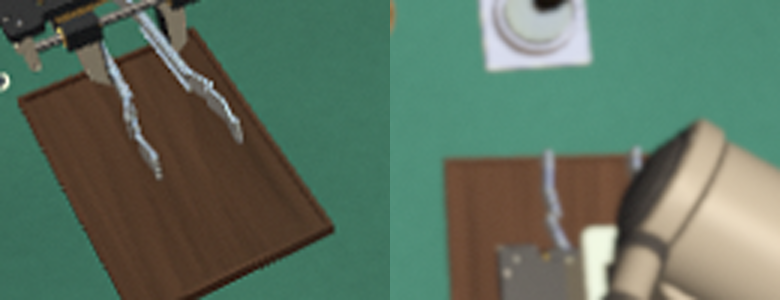

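The observed tips match the prediction for level tongs (underside = TCP z − 182, jaw midpoint 97.5 mm ahead of the TCP). I'll carry them over to hover at the canelé.

Emit:
{"op": "shift_gripper", "data": {"deltas": [{"finger_gap":52, "y":-20}, {"finger_gap":52, "x":2, "y":-55}, {"finger_gap":52, "x":5, "y":-95}, {"finger_gap":52, "x":7, "y":-135}, {"finger_gap":52, "x":7, "y":-175}], "lines": "1,2"}}

```text
time: 4.72
tool_pos: [470.1, -28.9, 306.9]
```

Emit:
{"op": "shift_gripper", "data": {"deltas": [{"finger_gap":52, "y":-40, "twist":0.01}, {"finger_gap":52, "y":-80, "twist":0.02}, {"finger_gap":52, "y":-120, "twist":0.035}, {"finger_gap":52, "y":-160, "twist":0.035}, {"finger_gap":52, "y":-200, "twist":0.035}], "lines": "1,2"}}

```text
time: 5.35
tool_pos: [468.3, 171.0, 306.9]
```

Emit:
{"op": "shift_gripper", "data": {"deltas": [{"finger_gap":52, "x":3, "y":-40}, {"finger_gap":52, "x":5, "y":-80}, {"finger_gap":52, "x":5, "y":-110}, {"finger_gap":52, "x":5, "y":-117}, {"finger_gap":52, "x":5, "y":-117}]}}

```text
time: 5.98
tool_pos: [476.9, 286.0, 306.7]
tcp_rot: [3.141, 0.001, -0.027]
contact_force: [0.3, -0.5, -1.7]
grip_width: 52.1
finger_force: 8.1
```

Emit:
{"op": "shift_gripper", "data": {"deltas": [{"finger_gap":52}], "quiet": true}}

```text
ok
```

Run:
```python
from plant import bot
import cv2,pickle,numpy as np
d={n:bot.capture(n) for n in("scene","top","wrist")};d["o"]=bot.get_obs();pickle.dump(d,open("d3.pkl","wb"))
print(d["o"]["tool_pos"],d["o"]["tcp_rot"])
im=np.hstack([cv2.resize(d["wrist"]["color"][:,:,::-1],(400,300)),cv2.resize(d["scene"]["color"][90:240,220:420,::-1],(400,300),interpolation=cv2.INTER_CUBIC)]);cv2.imwrite("pics/l3.png",im)
```

```text
[477.66853404 284.92019939 307.18443956] [ 3.14138014e+00 -1.94730332e-05 -2.94239853e-02]
```

View pics/l3.png

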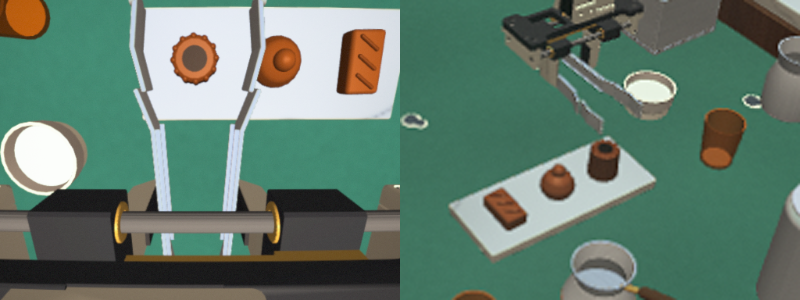

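The wrist view shows the canelé top at (249.6,73) in full-resolution pixels, between the jaws, which are 66 mm apart. The brioche sits just right of the right jaw. In the scene view the hole is at (322,163.5).

Run:
```python
import pickle
from h import *
np.set_printoptions(suppress=True,precision=1)
d=pickle.load(open("d3.pkl","rb"));S,T,W=d["scene"],d["top"],d["wrist"]
im=W["color"];hsv=cv2.cvtColor(im,cv2.COLOR_RGB2HSV)
m=((hsv[:,:,1]>110)&((hsv[:,:,0]<18)|(hsv[:,:,0]>170))).astype(np.uint8);m[200:]=0
for c in cv2.findContours(m,0,2)[0]:
    if cv2.contourArea(c)>600: print(cv2.boundingRect(c),cv2.minEnclosingCircle(c),plane(W,cv2.minEnclosingCircle(c)[0],60))
print(tri(W,(249.6,73),S,(322,163.5)),plane(W,(249.6,73),64))
for u in[(150*1.28,17*1.28),(249*1.28,17*1.28),(137*1.28,90*1.28),(257*1.28,90*1.28)]:print(plane(W,u,148))
# slab near edge direction at z=18 
for u in[(147*1.28,118*1.28),(390*1.28,118*1.28)]:print("slab",plane(W,u,18))
```

```text
(330, 46, 55, 66) ((353.0, 78.5), 33.70840835571289) [570.7 211.1  60. ]
(219, 42, 61, 66) ((249.0, 74.5), 32.638267517089844) [575.2 283.3  60. ]
(432, 38, 61, 82) ((462.0, 78.0), 49.203758239746094) [569.7 133.6  60. ]
(0, 0, 64, 50) ((27.5, 22.5), 35.531776428222656) [614.2 431.9  60. ]
(array([574.9, 282.2,  67.7]), np.float64(1.6325361209846)) [575.8 282.9  64. ]
[588.4 305.3 148. ]
[586.9 253.7 148. ]
[551.6 315.5 148. ]
[549.7 248.2 148. ]
slab [517.6 338.8  18. ]
slab [510.4  62.3  18. ]
```

Emit:
{"op": "shift_gripper", "data": {"deltas": [{"finger_gap":52, "x":-2, "y":-1.5, "z":15}, {"finger_gap":52, "x":-2, "y":-1.5, "z":35}, {"finger_gap":52, "x":-2, "y":-1.5, "z":50}, {"finger_gap":52, "x":-2, "y":-1.5, "z":65}, {"finger_gap":52, "x":-2, "y":-1.5, "z":75}], "lines": "1,5"}}

```text
time: 6.88
tool_pos: [475.5, 287.2, 230.9]
tcp_rot: [3.141, 0.001, -0.028]
contact_force: [0.4, -0.4, -1.4]
grip_width: 51.8
```

Emit:
{"op": "shift_gripper", "data": {"deltas": [{"finger_gap":52, "z":10}, {"finger_gap":52, "z":20}, {"finger_gap":52, "z":22}, {"finger_gap":52, "z":22}]}}

```text
time: 7.38
tool_pos: [475.7, 287.3, 210.2]
tcp_rot: [-3.142, -0.0, -0.028]
contact_force: [0.5, -0.2, -1.6]
grip_width: 52.3
finger_force: 8.1
```

Run:
```python
from plant import bot
import cv2,pickle,numpy as np
d={n:bot.capture(n) for n in("scene","wrist")};d["o"]=bot.get_obs();pickle.dump(d,open("d4.pkl","wb"))
print(d["o"]["tool_pos"],d["o"]["tcp_rot"])
im=np.hstack([cv2.resize(d["wrist"]["color"][:,:,::-1],(400,300)),cv2.resize(d["scene"]["color"][110:215,250:390,::-1],(400,300),interpolation=cv2.INTER_CUBIC)]);cv2.imwrite("pics/l4.png",im)
```

```text
[475.73819041 287.36355609 210.48902506] [-3.14129699e+00 -8.22712634e-04 -2.81773285e-02]
```

View pics/l4.png

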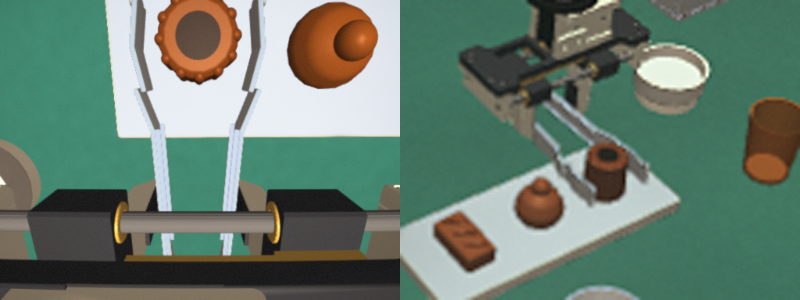

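The jaws stand symmetrically around the canelé: its centre is at column 198, with the inner faces at about 145 and 252, and it is mid-jaw lengthways. The brioche is clear. I'll close gently.

Emit:
{"op": "shift_gripper", "data": {"deltas": [{"finger_gap":49}, {"finger_gap":46}, {"finger_gap":44}, {"finger_gap":42}, {"finger_gap":41}]}}

```text
time: 8.1
tool_pos: [475.6, 287.3, 210.1]
tcp_rot: [3.141, -0.0, -0.028]
contact_force: [0.7, -0.8, -0.4]
grip_width: 41.5
finger_force: 9.6
```

Emit:
{"op": "shift_gripper", "data": {"deltas": [{"finger_gap":40}, {"finger_gap":39}, {"finger_gap":38}, {"finger_gap":37}, {"finger_gap":36}]}}

```text
time: 8.72
tool_pos: [475.5, 287.3, 210.1]
tcp_rot: [3.141, 0.0, -0.028]
contact_force: [-0.2, 0.1, -1.1]
grip_width: 38.6
finger_force: 30.0
```

Emit:
{"op": "shift_gripper", "data": {"deltas": [{"finger_gap":35}, {"finger_gap":34}, {"finger_gap":34}, {"finger_gap":34}, {"finger_gap":34}]}}

```text
time: 9.35
tool_pos: [475.6, 287.3, 210.1]
tcp_rot: [3.141, -0.0, -0.028]
contact_force: [-0.5, -0.5, -1.1]
grip_width: 38.6
finger_force: 30.0
```

Emit:
{"op": "shift_gripper", "data": {"deltas": [{"finger_gap":34, "z":-4}, {"finger_gap":34, "z":-10}, {"finger_gap":34, "z":-20}, {"finger_gap":34, "z":-32}, {"finger_gap":34, "z":-45}]}}

```text
time: 9.98
tool_pos: [475.6, 287.3, 256.2]
tcp_rot: [-3.141, -0.001, -0.028]
contact_force: [0.8, 0.6, -1.0]
grip_width: 38.3
finger_force: 30.0
```

Emit:
{"op": "shift_gripper", "data": {"deltas": [{"finger_gap":34, "z":-15}, {"finger_gap":34, "z":-30}, {"finger_gap":34, "z":-45}, {"finger_gap":34, "z":-55}, {"finger_gap":34, "z":-60}]}}

```text
time: 10.6
tool_pos: [475.6, 287.3, 315.8]
tcp_rot: [-3.141, -0.001, -0.028]
contact_force: [0.4, 1.4, -0.7]
grip_width: 38.5
finger_force: 30.0
```

Emit:
{"op": "shift_gripper", "data": {"deltas": [{"finger_gap":34}, {"finger_gap":34}, {"finger_gap":34}, {"finger_gap":34}]}}

```text
time: 11.1
tool_pos: [475.5, 287.3, 314.8]
tcp_rot: [3.141, 0.001, -0.028]
contact_force: [0.1, 0.3, -1.6]
grip_width: 38.8
finger_force: 30.0
```

Run:
```python
from plant import bot
import cv2,pickle,numpy as np
d={n:bot.capture(n) for n in("scene","wrist")};d["o"]=bot.get_obs();pickle.dump(d,open("d5.pkl","wb"))
print(d["o"]["tool_pos"],d["o"]["tcp_rot"])
im=np.hstack([cv2.resize(d["wrist"]["color"][:,:,::-1],(400,300)),cv2.resize(d["scene"]["color"][70:220,220:420,::-1],(400,300),interpolation=cv2.INTER_CUBIC)]);cv2.imwrite("pics/l5.png",im)
```

```text
[475.57759066 287.2836944  314.93962224] [ 3.14142003e+00  2.11879488e-04 -2.82415597e-02]
```

View pics/l5.png

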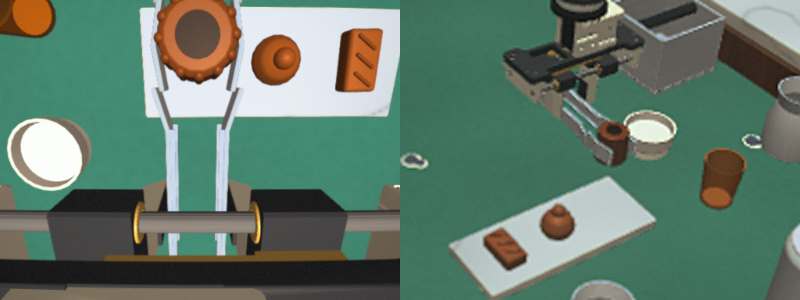

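The canelé is held upright between the jaws, clear of the slab, and the other pastries have not moved. Its top hole is at wrist (254.7,43.5) and scene (327,134). I'll check the height, then hand in.

Run:
```python
import pickle
from h import *
from plant import bot
d=pickle.load(open("d5.pkl","rb"));X,e=tri(d["wrist"],(254.7,43.5),d["scene"],(327,134));print(X,e)
if X[2]-46>105: print(bot.close_job())
```

```text
[574.88485872 283.24110024 171.9462608 ] 1.2558126969899102
the job is handed in; nothing more can be done
None
```

The job is handed in: the canelé is held upright and still between the tongs' jaws, its underside about 12 cm above the counter, and the other two pastries have not moved; the judge's verdict was not shown.

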